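Clear the hand mirror, slide the brush holder to its other place

ROBOT

A 6-joint arm with a two-finger parallel gripper is mounted at the origin on the work surface. World frame = base frame: x ahead of the robot, y to its left, z up, the work surface at z = 0. Lengths are in m, angles in rad, forces in N, time in s.
With the tool pointing down it reaches from about 0.375 to 0.975 m from the base axis. Payload 3.8 kg.
Tool frame: the origin (TCP) lies midway between the tips of the shut fingers; the grasp point (between the pads) lies 19 mm behind it; z points along the fingers, y is the line along which they close (so a half turn about z gives the same grasp; the last joint's range is limited). The gripper opens to 85 mm and grips with 20 to 120 N. Pads are 22 mm wide; open, the fingers measure 114 mm over their backs; the gripper's body (76 mm by 85 mm) begins 54 mm behind the grasp point. The pads swing forward as they close: fully open they stand 13 mm farther back than shut.
Start: joints at [1.284, 0.264, 1.604, -0, 1.274, -0.037], TCP at [0.167, 0.654, 0.231] pointing down, gripper open.
Joint ranges: [-2.63, 2.63], [-0.94, 2.18], [0.31, 2.57], [-1.31, 4.45], [0, 2.66], [-2.55, 2.55]. Speed limits (rad/s): [2.57, 2.57, 3.14, 3.14, 3.14, 3.14].

INTERFACE

Orientations are given as a unit quaternion [w, x, y, z].
In Python, from plant import status, read_camera, arm gives the robot as it stands.
- The arm moves only by the tool apply_moves, never from a script. Its argument "series" is a list of rows, each an object of numbers: "hand": the closure, from -1 (fully open) to 1 (shut); "dx", "dy", "dz": the shift along the tool's x, y, z in units of 250 mm (1.0 is 250 mm); "turn": the turn about the tool's z in units of 180 degrees (1.0 is 180 degrees). In form: [{"hand": .., "dx": .., "dy": .., "dz": .., "turn": ..}, ...]. A call has exactly 10 rows; each row shifts and turns the commanded pose from where the row before left it, along the tool's axes as they then stand; what a row does not reach is not made up. A row lasts 1/10 s, in which the tool goes at most 50 mm and 8.59 degrees, less where a joint would pass 70% of its speed; a pose out of reach is approached as far as the arm can. A call with a number of a shift or a turn outside -1 to 1 is refused whole. A call with a gripper value outside its range is refused whole. The fingers move at their own pace and stop on an object; the grip force is fixed at half the most. Time passes only in rows, so rows that do not move let the fingers close, or fill a call up. It gives the time, the measured TCP pose, the force, the opening and the grip force at its end, in the units of the state.
- status.observe(): the state, without advancing time (a new reading comes with each control period).
- read_camera(name): name is "scene" or "top" or "wrist"; returns a dict with "color" (384x512x3 uint8, red, green, blue), "mtx" (3x3 intrinsics, pixels), "rvec" (rotation vector, rad) and "tvec" (3), from world to camera coordinates, as OpenCV has them. Camera axes: x right, y down, z forward; pixel columns grow to the right and rows downward; lengths in m; the calibration is good to about 2 mm. A picture is of the moment at which its call begins. There is no depth.
- arm.sign_off(): hands the job in; it is judged then, once.
The state is a dict: "t": time; "joint_positions": joint angles; "dq": joint speeds; "joint_torque": joint torques, N m; "ee_pos": TCP position; "tcp_rot": TCP orientation; "ft_force": force on the tool from outside, world axes, zero at the start; "wrist_torque": the same for the moment, N m; "opening": opening from 0.0 (shut) to 1.0 (fully open); "grip_force": force on a finger pad.
Only numpy, scipy, OpenCV 4.12 (cv2) and the standard library are available. Lean on these libraries where they do the work, as an engineer would, in place of code of your own. Each camera call takes 0.05 s, during which the arm holds its last target. There are 200 camera calls.

TASK

The hand mirror is lying on the round patch where the brush holder should go: pick it up and lay it flat, face up, in the middle of the closed makeup case's lid, without dropping it. Then slide the brush holder slowly across the chest top, keeping it upright and never lifting it, until its whole base stands on the round patch that the mirror covered. Leave everything else on the chest where it is.

Things in the scene. Friction and masses are not known exactly. Their poses are not given: they have to be found in the camera images.
- mirror: hand mirror lying flat, face up: a round black plastic head 96 mm in diameter and 12 mm thick with a straight handle 20 mm wide and 12 mm thick. Origin: under the centre of the head, z up. The handle runs from the head along the mirror's own -x and ends 150 mm from the origin. 198 mm long in all, 140 g, loose. At the start its head lies over round_goal and its handle points roughly to world +y.
- mirror_mid (a point): middle of the mirror's whole length, on its underside: 51 mm from the head's centre along -x of the mirror (at the head end of the handle)
- case: closed hard plastic makeup case with two clasp latches on its front, immovable; flat level lid. 130 mm (own x) by 220 mm (own y), 90 mm high. Origin: centre of its underside; own x points away from the robot, through its back.
- lid_top (a point): centre of the case's flat lid, 90 mm above the chest top, axes as the case
- holder: low round dark silicone brush holder, loose: upright cylinder 112 mm in diameter and 50 mm high, about 0.4 kg, with four makeup brushes fixed upright at its centre (all within 18 mm of its axis, tops at most 152 mm above the chest top). Origin: centre of its underside, z up. Too wide to grasp; pushed low on its side it slides without tipping. It starts on round_home.
- round_goal: the round grey patch that the mirror's head lies over at the start: 150 mm in diameter, paper thin, flush with the chest top (nothing to bump against). Origin: its centre, on the chest top (z = 0). It may be on the robot's left or right.
- round_home: the equal round patch on which the brush holder stands at the start, 150 mm in diameter, paper thin. Origin: its centre
- foundation: bystander, leave alone: square amber glass foundation bottle standing upright, 36 x 36 x 110 mm high. Origin: centre of its underside
- curler: bystander, leave alone: eyelash curler of aluminium, lying flat, about 165 mm long, 22 mm high. Origin: on its underside, on its long axis (own x), loops to -x
- cream_jar: bystander, leave alone: low white cream jar, 64 mm diameter, 50 mm high. Origin: centre of its underside
- perfume: bystander, leave alone: flat clear glass perfume bottle, 30 x 55 x 95 mm high. Origin: centre of its underside
- compact: bystander, leave alone: round powder compact lying flat, 72 mm diameter, 14 mm high. Origin: centre of its underside
- lipstick: bystander, leave alone: lipstick tube standing upright, 22 mm diameter, 73 mm high. Origin: centre of its underside

How it is judged:
On the way, in this order (a step that is already met when the one before it is completed fails the run):
1. the hand mirror lies flat on the lid of the makeup case, let go (x of mirror_mid in the frame of lid_top between -0.06 and 0.06 m and y of mirror_mid in the frame of lid_top between -0.09 and 0.09 m and z of mirror_mid in the frame of lid_top between -0.006 and 0.008 m and angle between mirror's own z axis and vertical below 0.12 rad and linear speed of mirror below 0.02 m/s and contact force between the fingers and mirror below 0.05 N), for 0.2 s.
2. the brush holder stands upright with its whole base on the patch the mirror covered (horizontal distance between holder and round_goal below 0.02 m and angle between holder's own z axis and vertical below 0.08 rad and height (world z) of holder below 0.006 m and linear speed of holder below 0.02 m/s and contact force between the fingers and holder below 0.05 N), for 0.2 s.
At the end, for the whole second after the job is handed in: The mirror lies flat and face up on the lid, the middle of its length within 60 mm (case x) and 90 mm (case y) of the lid's centre; the brush holder stands upright on the chest top with its centre within 20 mm of the centre of round_goal (whole base on the patch); both are released and at rest (all of step 1 and all of step 2); the robot touches nothing.
It fails at once if the brush holder is lifted more than 10 mm (height (world z) of holder above 0.01 m).
It fails at once if the brush holder is tipped more than about 14 degrees (angle between holder's own z axis and vertical above 0.25 rad).
It fails at once if the brush holder is shoved fast (over 0.45 m/s) (linear speed of holder above 0.45 m/s).
It fails at once if the mirror is dropped: falling free faster than 0.6 m/s (about 2 cm of fall) (linear speed of mirror above 0.6 m/s and contact force between the fingers and mirror below 0.01 N).
It fails at once if another thing on the chest is moved by more than 25 mm or tipped (distance of any of foundation, curler, cream_jar, perfume, compact, lipstick from where it was at the start of the episode above 0.025 m or angle between any of foundation, curler, cream_jar, perfume, compact, lipstick's own z axis and vertical above 0.3 rad).
It also fails if it takes over 69 s, if anything falls off the work surface, if the arm or the gripper's body presses on something with over 40 N, if the wrist force passes 120 N, or if a joint passes its speed limit or range.

## Working session

There is one attempt and no reset: what is moved stays moved. The work goes in short steps, Python scripts to look and compute and a tool call to move; the robot and the scene stay as the last step left them, time stands still between calls to the robot, and variables do not carry over. Pictures are saved under pics/ and viewed, at most 14 in all, crops included, and the job is handed in when it is done.

Besides the shell and the picture viewer there is one more tool, called after "Request:" in YAML: its name, and indented under it one key for each argument. apply_moves: Moves the arm, as the interface text tells. Shifts and turns lie within -1 to 1; 1 stands for 250 mm of shift or 180 degrees of turn. Its arguments: {"type":"object","properties":{"series":{"type":"array","items":{"type":"object","properties":{"hand":{"type":"number"},"dx":{"type":"number","minimum":-1,"maximum":1},"dy":{"type":"number","minimum":-1,"maximum":1},"dz":{"type":"number","minimum":-1,"maximum":1},"turn":{"type":"number","minimum":-1,"maximum":1}}}}},"required":["series"]}

```bash
mkdir -p pics; cat > h.py <<'E'
import numpy as np,cv2
from plant import status, read_camera, arm
def ray(c,px,z):
    R=cv2.Rodrigues(np.array(c['rvec'],float))[0];t=np.array(c['tvec'],float).ravel()
    o=-R.T@t
    p=np.atleast_2d(px).astype(float)
    d=np.c_[p,np.ones(len(p))]@np.linalg.inv(np.array(c['mtx'])).T@R
    s=(z-o[2])/d[:,2]
    return o+s[:,None]*d
def proj(c,P):
    return cv2.projectPoints(np.atleast_2d(P).astype(float),np.array(c['rvec'],float),np.array(c['tvec'],float),np.array(c['mtx'],float),None)[0][:,0]
E
python3 - <<'E'
from h import *
import pickle
s=status.observe();print(s)
D={n:read_camera(n) for n in('scene','top')}
pickle.dump(D,open('d0.pkl','wb'))
for n in D: 
    cv2.imwrite(f'pics/{n}0.png',cv2.resize(D[n]['color'][:,:,::-1],(800,600)))
    c=D[n];R=cv2.Rodrigues(np.array(c['rvec'],float))[0];print(n,-R.T@np.array(c['tvec']).ravel(),R[2])
E
```

```text
{'t': 0.0, 'joint_positions': array([ 1.28409765e+00,  2.64784275e-01,  1.60536744e+00, -1.58241602e-05,
        1.27368522e+00, -3.69153062e-02]), 'dq': array([ 0.00016236,  0.00096793, -0.00091225,  0.00183632,  0.00015738,
       -0.00026901]), 'joint_torque': array([ 8.60085584e-04, -5.15099680e+01, -3.67313576e+01, -2.29100197e-04,
        1.27693152e-02, -2.08193177e-05]), 'ee_pos': array([0.16666822, 0.65335352, 0.22994459]), 'tcp_rot': array([-1.73314679e-04,  1.24564879e-01,  9.92210830e-01, -1.10869996e-03]), 'ft_force': array([-0.21385686, -0.36078373, -0.15637108]), 'wrist_torque': array([-0.00848419,  0.04938703,  0.01854187]), 'grip_force': 0.0, 'opening': 1.0018771536948845}
scene [1.37008543 0.07475061 0.64301115] [-0.82430927 -0.07253483 -0.56147389]
top [0.34833387 0.01013554 1.40515511] [ 0.13668192 -0.00924239 -0.99057187]
```

View pics/top0.png

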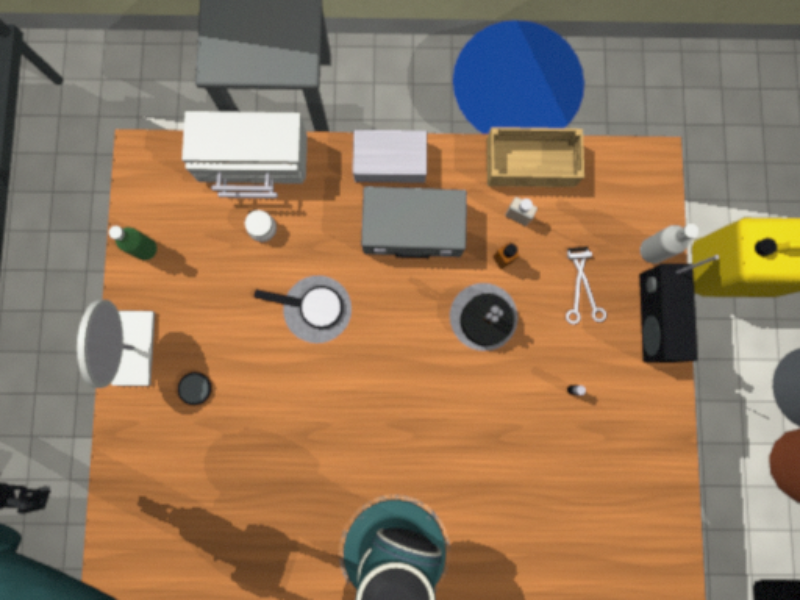

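View pics/scene0.png

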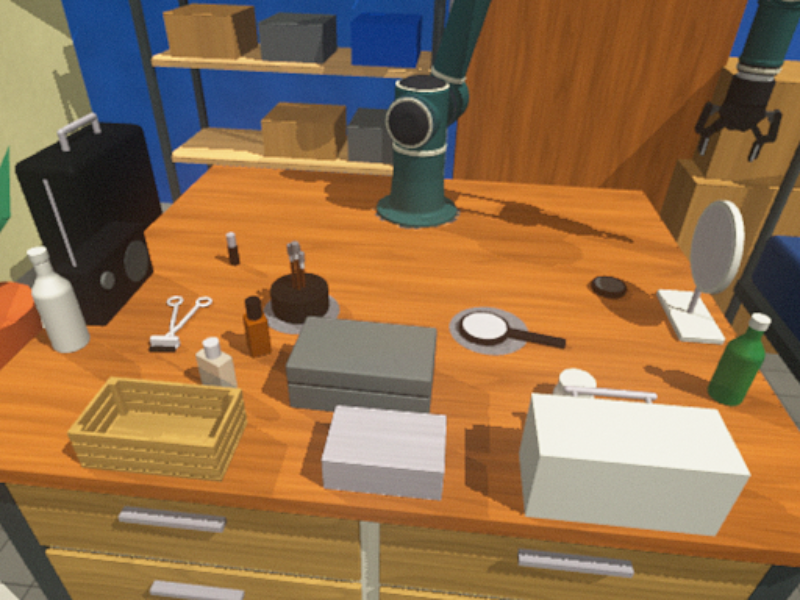

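The top view shows the mirror head at about (321,307) on a grey patch, with its handle running left to (255,294). The holder is at (487,319), the case lid spans (362–466, 188–250), and the foundation bottle is at (507,253). Next I'll measure these.

```bash
cat > m.py <<'E'
from h import *
import pickle
c=pickle.load(open('d0.pkl','rb'))['top'];im=c['color'];hsv=cv2.cvtColor(im,cv2.COLOR_RGB2HSV)
def sub(mask,x0,y0,x1,y1):
    m=np.zeros_like(mask,np.uint8);a=[int(v*.64) for v in(x0,y0,x1,y1)]
    m[a[1]:a[3],a[0]:a[2]]=mask[a[1]:a[3],a[0]:a[2]].astype(np.uint8)*255
    m=cv2.morphologyEx(m,cv2.MORPH_OPEN,np.ones((2,2),np.uint8))
    cs=cv2.findContours(m,cv2.RETR_EXTERNAL,cv2.CHAIN_APPROX_NONE)[0]
    return max(cs,key=cv2.contourArea)[:,0].astype(float)
def circ(ct,z,name):
    P=ray(c,ct,z)[:,:2].astype(np.float32)
    h=cv2.convexHull(P)
    print(name,'minEnc',cv2.minEnclosingCircle(P),'ell',cv2.fitEllipse(h))
S,V=hsv[...,1],hsv[...,2]
gray=S<70
circ(sub(gray|(V<70),283,270,355,350),0,'goal')
circ(sub((S<90)&(V>150),290,280,350,335),.012,'glass')
circ(sub(gray|(V<70),445,275,525,355),0,'home')
circ(sub(V<55,450,285,525,355),.05,'holder')
hd=sub(V<60,248,280,300,312);P=ray(c,hd,.012)[:,:2].astype(np.float32);print('handle',cv2.minAreaRect(P),cv2.boxPoints(cv2.minAreaRect(P)))
ld=sub((S<70)&(V>60),340,183,480,258);P=ray(c,ld,.09)[:,:2].astype(np.float32);print('lid',cv2.minAreaRect(P),cv2.boxPoints(cv2.minAreaRect(P)))
for n,p,z in [('found',(507,258),0),('foundtop',(510,247),.11),('lipst',(575,390),.0),('jar',(260,222),.05),('perf',(521,210),0.05),('compact',(194,388),.01),('curl',(580,248),0),('curlb',(572,316),0)]:
    print(n,ray(c,np.array(p)*.64,z)[0,:2])
for n,p in [('h',im[int(319*.64),int(480*.64)]),('lid',im[140,265]),('patch',im[int(330*.64),int(300*.64)])]:print(n,p)
E
python3 m.py
```

```text
goal minEnc ((0.5082090497016907, 0.17237332463264465), 0.07681988179683685) ell ((0.5076901912689209, 0.17067831754684448), (0.14411181211471558, 0.15025535225868225), 172.04713439941406)
glass minEnc ((0.5112510919570923, 0.16085359454154968), 0.04162406921386719) ell ((0.5109925270080566, 0.16082262992858887), (0.08157924562692642, 0.08279324322938919), 160.22158813476562)
home minEnc ((0.49545249342918396, -0.19599193334579468), 0.07432475686073303) ell ((0.49531811475753784, -0.19585701823234558), (0.1467968076467514, 0.14683525264263153), 118.69853973388672)
holder minEnc ((0.48224353790283203, -0.19584310054779053), 0.05571737885475159) ell ((0.4830596446990967, -0.1959635317325592), (0.10600757598876953, 0.11118192225694656), 29.072858810424805)
handle ((0.5288447737693787, 0.25601252913475037), (0.09868697822093964, 0.015429969877004623), 79.27676391601562) [[0.5120834  0.2089662 ]
 [0.527244   0.20609522]
 [0.54560614 0.30305886]
 [0.5304456  0.30592984]]
lid ((0.6853119730949402, -0.03859874606132507), (0.2179766297340393, 0.1443297266960144), 88.85640716552734) [[ 0.6109863  -0.14612508]
 [ 0.75528723 -0.14900562]
 [ 0.75963765  0.06892759]
 [ 0.6153367   0.07180813]]
found [ 0.62898916 -0.24705617]
foundtop [ 0.63015391 -0.23342104]
lipst [ 0.33928854 -0.39096385]
jar [0.69158107 0.29494711]
perf [ 0.72553344 -0.269801  ]
compact [0.3354725 0.4301096]
curl [ 0.65374111 -0.41094534]
curlb [ 0.50062631 -0.38883318]
h [36 38 37]
lid [135 139 136]
patch [148 147 151]
```

Request:
apply_moves:
  series:
    - {"hand":-1,"dx":-0.12,"dy":-0.0865,"dz":0,"turn":0}
    - {"hand":-1,"dx":-0.12,"dy":-0.0865,"dz":0,"turn":0}
    - {"hand":-1,"dx":-0.12,"dy":-0.0865,"dz":0,"turn":0}
    - {"hand":-1,"dx":-0.12,"dy":-0.0865,"dz":0,"turn":0}
    - {"hand":-1,"dx":-0.12,"dy":-0.0865,"dz":0,"turn":0}
    - {"hand":-1,"dx":-0.12,"dy":-0.0865,"dz":0,"turn":0}
    - {"hand":-1,"dx":-0.12,"dy":-0.0865,"dz":0,"turn":0}
    - {"hand":-1,"dx":-0.12,"dy":-0.0865,"dz":0,"turn":0}
    - {"hand":-1,"dx":-0.12,"dy":-0.0865,"dz":0,"turn":0}
    - {"hand":-1,"dx":-0.12,"dy":-0.0865,"dz":0,"turn":0}

```text
t: 1.1
ee_pos: [0.4046, 0.3688, 0.2308]
tcp_rot: [-0.0, 0.125, 0.992, -0.0]
ft_force: [1.4, 1.0, -0.5]
opening: 1.002
grip_force: 0.0
```

Request:
apply_moves:
  series:
    - {"hand":-1,"dx":-0.12,"dy":-0.0865,"dz":0,"turn":0}
    - {"hand":-1,"dx":-0.12,"dy":-0.0865,"dz":0,"turn":0}
    - {"hand":-1,"dx":-0.12,"dy":-0.0865,"dz":0,"turn":0}
    - {"hand":-1,"dx":-0.12,"dy":-0.0865,"dz":0,"turn":0}
    - {"hand":-1,"dx":-0.12,"dy":-0.0865,"dz":0,"turn":0}
    - {"hand":-1,"turn":0.045}
    - {"hand":-1,"turn":0.045}
    - {"hand":-1,"turn":0.045}
    - {"hand":-1,"turn":0.045}
    - {"hand":-1,"turn":0.045}

```text
invalid input
```

Request:
apply_moves:
  series:
    - {"hand":-1,"turn":0.045}
    - {"hand":-1,"turn":0.045}
    - {"hand":-1,"turn":0.045}
    - {"hand":-1,"turn":0.045}
    - {"hand":-1,"turn":0.045}
    - {"hand":-1,"turn":0.03}
    - {"hand":-1}
    - {"hand":-1}
    - {"hand":-1}
    - {"hand":-1}

```text
invalid input
```

```bash
cat >> h.py <<'E'
from scipy.spatial.transform import Rotation as Ro
def go(x,y,z,yaw=None):
    s=status.observe();q=s['tcp_rot'];R=Ro.from_quat(np.r_[q[1:],q[0]]).as_matrix()
    d=R.T@(np.array([x,y,z])-s['ee_pos'])/.25
    yy=np.degrees(np.arctan2(R[1,1],R[0,1]))
    print('t',round(s['t'],2),'pos',s['ee_pos'].round(4),'yaw',yy.round(2),'d(tool units)',d.round(4),'turn',None if yaw is None else round(-(yaw-yy)/180,4),'q6',s['joint_positions'][5].round(2),'grip',s['grip_force'],s['opening'])
E
python3 - <<'E'
from h import *
go(.5236,.2278,.003,-10.7)
w=read_camera('wrist');cv2.imwrite('pics/w1.png',w['color'][:,:,::-1])
print(proj(w,[[.511,.161,.012],[.538,.3045,.012],[.5236,.2278,.012]]))
E
```

```text
t 1.1 pos [0.4046 0.3688 0.2308] yaw 75.69 d(tool units) [-0.6012 -0.4284  0.9113] turn 0.48 q6 -0.63 grip 0.0 1.0022175197306369
[[130.74686582 281.89843598]
 [230.84333883 276.12163248]
 [177.20653298 279.23616761]]
```

View pics/w1.png

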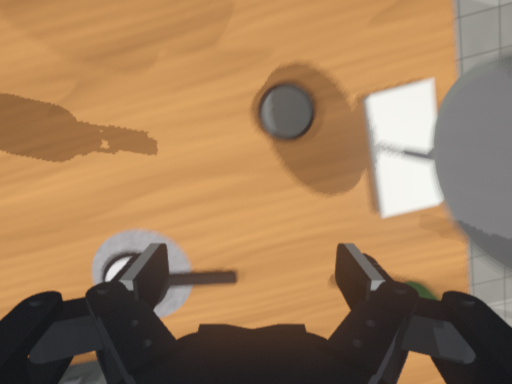

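The wrist view matches my projection: the handle tip is seen at (235,277) against a predicted (231,276), and the head is under the left finger. The refused rows need every field filled in, so I'm resending them complete.

Request:
apply_moves:
  series:
    - {"hand":-1,"dx":-0.12,"dy":-0.0855,"dz":0,"turn":0}
    - {"hand":-1,"dx":-0.12,"dy":-0.0855,"dz":0,"turn":0}
    - {"hand":-1,"dx":-0.12,"dy":-0.0855,"dz":0,"turn":0}
    - {"hand":-1,"dx":-0.12,"dy":-0.0855,"dz":0,"turn":0}
    - {"hand":-1,"dx":-0.12,"dy":-0.0855,"dz":0,"turn":0}
    - {"hand":-1,"dx":0,"dy":0,"dz":0.05,"turn":0.045}
    - {"hand":-1,"dx":0,"dy":0,"dz":0.05,"turn":0.045}
    - {"hand":-1,"dx":0,"dy":0,"dz":0.05,"turn":0.045}
    - {"hand":-1,"dx":0,"dy":0,"dz":0.05,"turn":0.045}
    - {"hand":-1,"dx":0,"dy":0,"dz":0.05,"turn":0.045}

```text
t: 2.15
ee_pos: [0.5226, 0.2296, 0.1678]
tcp_rot: [-0.0, 0.463, 0.886, -0.0]
ft_force: [-0.5, -0.5, 0.3]
opening: 1.003
grip_force: 0.0
```

Request:
apply_moves:
  series:
    - {"hand":-1,"dx":0,"dy":0,"dz":0.05,"turn":0.045}
    - {"hand":-1,"dx":0,"dy":0,"dz":0.05,"turn":0.045}
    - {"hand":-1,"dx":0,"dy":0,"dz":0.05,"turn":0.045}
    - {"hand":-1,"dx":0,"dy":0,"dz":0,"turn":0.045}
    - {"hand":-1,"dx":0,"dy":0,"dz":0,"turn":0.045}
    - {"hand":-1,"dx":0,"dy":0,"dz":0,"turn":0.03}
    - {"hand":-1,"dx":0,"dy":0,"dz":0,"turn":0}
    - {"hand":-1,"dx":0,"dy":0,"dz":0,"turn":0}
    - {"hand":-1,"dx":0,"dy":0,"dz":0,"turn":0}
    - {"hand":-1,"dx":0,"dy":0,"dz":0,"turn":0}

```text
t: 3.15
ee_pos: [0.523, 0.2297, 0.1313]
tcp_rot: [-0.0, 0.77, 0.638, -0.0]
ft_force: [0.8, -0.3, 0.1]
opening: 1.002
grip_force: 0.0
```

```bash
python3 - <<'E'
from h import *
go(.5236,.2278,.003,-10.7)
w=read_camera('wrist');cv2.imwrite('pics/w2.png',w['color'][:,:,::-1])
print(proj(w,[[.511,.161,.012],[.538,.3045,.012],[.5236,.2278,.012]]))
E
```

```text
t 3.15 pos [0.523  0.2297 0.1313] yaw -10.66 d(tool units) [-0.0072  0.0039  0.5131] turn 0.0002 q6 0.56 grip 0.0 1.0015260226498992
[[253.55623278 261.30106765]
 [253.82990973 113.0161628 ]
 [253.70583464 197.52154337]]
```

View pics/w2.png

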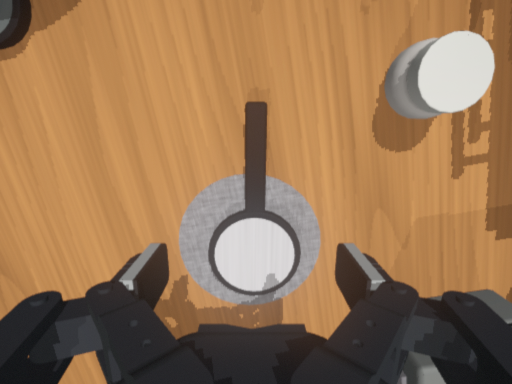

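The wrist view shows the handle centred between the fingers at column 254. Its tip is at row 102 and the head at (254,255), so the mirror is about 5 mm farther along +y than I measured from the top. Descending now.

Request:
apply_moves:
  series:
    - {"hand":-1,"dx":0.01,"dy":0,"dz":0.08,"turn":0}
    - {"hand":-1,"dx":0,"dy":0,"dz":0.08,"turn":0}
    - {"hand":-1,"dx":0,"dy":0,"dz":0.08,"turn":0}
    - {"hand":-1,"dx":0,"dy":0,"dz":0.08,"turn":0}
    - {"hand":-1,"dx":0,"dy":0,"dz":0.08,"turn":0}
    - {"hand":-1,"dx":0,"dy":0,"dz":0.05,"turn":0}
    - {"hand":-1,"dx":0,"dy":0,"dz":0.04,"turn":0}
    - {"hand":-1,"dx":0,"dy":0,"dz":0.025,"turn":0}
    - {"hand":-1,"dx":0,"dy":0,"dz":0,"turn":0}
    - {"hand":-1,"dx":0,"dy":0,"dz":0,"turn":0}

```text
t: 4.2
ee_pos: [0.5241, 0.2324, 0.0031]
tcp_rot: [0.0, 0.77, 0.638, 0.0]
ft_force: [0.6, 0.0, -0.6]
opening: 1.004
grip_force: 0.0
```

Request:
apply_moves:
  series:
    - {"hand":1,"dx":0,"dy":0,"dz":0,"turn":0}
    - {"hand":1,"dx":0,"dy":0,"dz":0,"turn":0}
    - {"hand":1,"dx":0,"dy":0,"dz":0,"turn":0}
    - {"hand":1,"dx":0,"dy":0,"dz":0,"turn":0}
    - {"hand":1,"dx":0,"dy":0,"dz":0,"turn":0}
    - {"hand":1,"dx":0,"dy":0,"dz":0,"turn":0}
    - {"hand":1,"dx":0,"dy":0,"dz":0,"turn":0}
    - {"hand":1,"dx":0,"dy":0,"dz":0,"turn":0}
    - {"hand":1,"dx":0,"dy":0,"dz":0,"turn":0}
    - {"hand":1,"dx":0,"dy":0,"dz":0,"turn":0}

```text
t: 5.2
ee_pos: [0.5242, 0.2324, 0.0032]
tcp_rot: [0.0, 0.77, 0.638, 0.001]
ft_force: [-0.4, 0.3, 5.3]
opening: 0.212
grip_force: 60.4
```

Request:
apply_moves:
  series:
    - {"hand":1,"dx":0,"dy":0,"dz":-0.02,"turn":0}
    - {"hand":1,"dx":0,"dy":0,"dz":-0.04,"turn":0}
    - {"hand":1,"dx":0,"dy":0,"dz":-0.08,"turn":0}
    - {"hand":1,"dx":0,"dy":0,"dz":-0.1,"turn":0}
    - {"hand":1,"dx":0,"dy":0,"dz":-0.1,"turn":0}
    - {"hand":1,"dx":0,"dy":0,"dz":-0.1,"turn":0}
    - {"hand":1,"dx":0,"dy":0,"dz":-0.1,"turn":0}
    - {"hand":1,"dx":0,"dy":0,"dz":-0.06,"turn":0}
    - {"hand":1,"dx":0,"dy":0,"dz":0,"turn":0}
    - {"hand":1,"dx":0,"dy":0,"dz":0,"turn":0}

```text
t: 6.2
ee_pos: [0.523, 0.232, 0.152]
tcp_rot: [-0.0, 0.77, 0.638, -0.0]
ft_force: [-0.9, -0.3, -2.4]
opening: 0.21
grip_force: 59.6
```

```bash
python3 - <<'E'
from h import *
import pickle
go(.692,-.022,.18,-1.1)
D={n:read_camera(n) for n in('scene','top','wrist')}
pickle.dump(D,open('d1.pkl','wb'))
a=cv2.resize(D['scene']['color'][180:290,230:450],(800,400));cv2.imwrite('pics/s3.png',a[:,:,::-1])
w=D['wrist']['color'];t=cv2.resize(D['top']['color'][150:250,140:260],(480,400))
E
```

```text
t 6.2 pos [0.523 0.232 0.152] yaw -10.72 d(tool units) [-0.8727  0.8531 -0.1124] turn -0.0534 q6 0.56 grip 59.60568130016327 0.20989730569434348
```

View pics/s3.png

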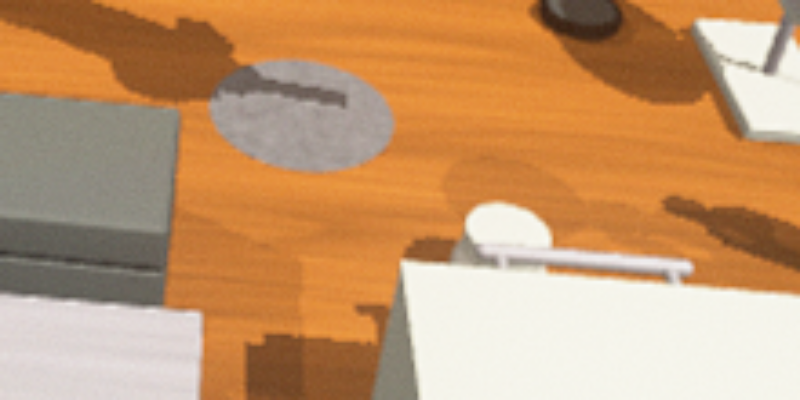

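The mirror is above this crop, but the goal patch is now clear of it. I'll measure the patch in both views and check the held mirror's tilt.

```bash
python3 - <<'E'
from h import *
import pickle
D=pickle.load(open('d1.pkl','rb'))
for n,(r0,r1,c0,c1) in {'scene':(190,235,280,345),'top':(165,230,175,232),'wrist':(150,384,60,400)}.items():
    c=D[n];hsv=cv2.cvtColor(c['color'],cv2.COLOR_RGB2HSV);m=np.zeros(hsv.shape[:2],np.uint8)
    m[r0:r1,c0:c1]=(hsv[r0:r1,c0:c1,1]<75)*255
    cs=cv2.findContours(m,0,cv2.CHAIN_APPROX_NONE)[0];k=max(cs,key=cv2.contourArea)[:,0]
    P=ray(c,k,0)[:,:2].astype(np.float32);print(n,cv2.minEnclosingCircle(P),P.min(0),P.max(0))
a=cv2.resize(D['scene']['color'][110:240,250:450],(800,520));b=a
cv2.imwrite('pics/s4.png',a[:,:,::-1])
E
```

```text
scene ((0.5097424387931824, 0.17486442625522614), 0.07392086833715439) [0.43785927 0.10229268] [0.58303124 0.24800453]
top ((0.5022724866867065, 0.19002461433410645), 0.0928412526845932) [0.40959153 0.10012185] [0.5823129  0.26983237]
wrist ((0.45368972420692444, 0.03965287283062935), 0.2332550585269928) [ 0.2214877  -0.06325991] [0.6696099  0.26031914]
```

View pics/s4.png

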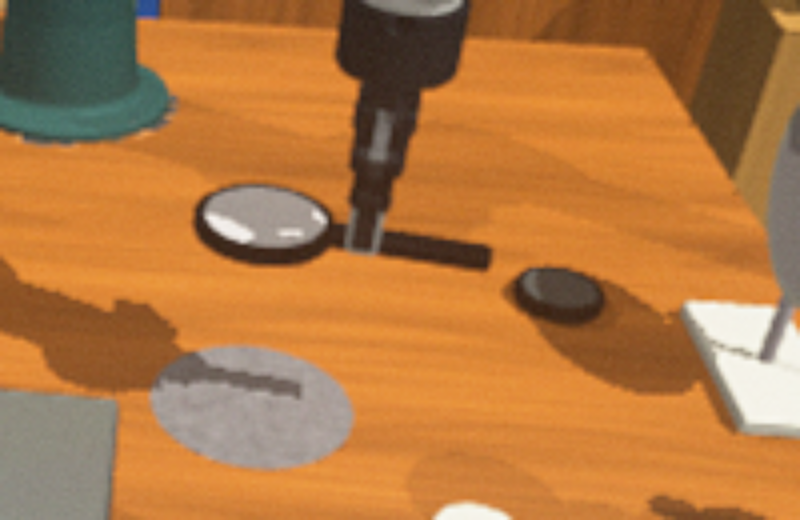

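The mirror hangs level in the grip, with its head at about (265,220). The goal patch is clear at (250,405), which gives roughly (0.510, 0.174). Carrying it to the lid.

Request:
apply_moves:
  series:
    - {"hand":1,"dx":0,"dy":0,"dz":-0.04,"turn":-0.0267}
    - {"hand":1,"dx":0,"dy":0,"dz":-0.04,"turn":-0.0267}
    - {"hand":1,"dx":-0.04,"dy":0.028,"dz":0,"turn":0}
    - {"hand":1,"dx":-0.08,"dy":0.056,"dz":0,"turn":0}
    - {"hand":1,"dx":-0.08,"dy":0.056,"dz":0,"turn":0}
    - {"hand":1,"dx":-0.08,"dy":0.056,"dz":0,"turn":0}
    - {"hand":1,"dx":-0.08,"dy":0.056,"dz":0,"turn":0}
    - {"hand":1,"dx":-0.08,"dy":0.056,"dz":0,"turn":0}
    - {"hand":1,"dx":-0.08,"dy":0.056,"dz":0,"turn":0}
    - {"hand":1,"dx":-0.08,"dy":0.056,"dz":0,"turn":0}

```text
t: 7.35
ee_pos: [0.6255, 0.0783, 0.1707]
tcp_rot: [-0.001, 0.715, 0.699, -0.001]
ft_force: [-0.8, -0.4, -1.4]
opening: 0.21
grip_force: 59.6
```

Request:
apply_moves:
  series:
    - {"hand":1,"dx":-0.08,"dy":0.056,"dz":0,"turn":0}
    - {"hand":1,"dx":-0.08,"dy":0.056,"dz":0,"turn":0}
    - {"hand":1,"dx":-0.08,"dy":0.056,"dz":0,"turn":0}
    - {"hand":1,"dx":-0.08,"dy":0.056,"dz":0,"turn":0}
    - {"hand":1,"dx":-0.08,"dy":0.056,"dz":0,"turn":0}
    - {"hand":1,"dx":-0.04,"dy":0.028,"dz":0,"turn":0}
    - {"hand":1,"dx":0,"dy":0,"dz":0,"turn":0}
    - {"hand":1,"dx":0,"dy":0,"dz":0,"turn":0}
    - {"hand":1,"dx":0,"dy":0,"dz":0,"turn":0}
    - {"hand":1,"dx":0,"dy":0,"dz":0,"turn":0}

```text
t: 8.35
ee_pos: [0.6999, -0.0302, 0.1725]
tcp_rot: [-0.0, 0.714, 0.701, -0.0]
ft_force: [-0.7, -0.1, -2.3]
opening: 0.209
grip_force: 59.6
```

```bash
python3 - <<'E'
from h import *
go(.692,-.022,.0945,-1.1)
D={n:read_camera(n) for n in('scene','top')}
a=np.hstack([cv2.resize(D['scene']['color'][150:280,150:300],(460,400)),cv2.resize(D['top']['color'][90:200,210:320],(340,400))])
cv2.imwrite('pics/s5.png',a[:,:,::-1])
E
```

```text
t 8.35 pos [ 0.6999 -0.0302  0.1725] yaw -1.05 d(tool units) [ 0.0323 -0.0322  0.3122] turn 0.0003 q6 -0.06 grip 59.61565911769867 0.20913183457652823
```

View pics/s5.png

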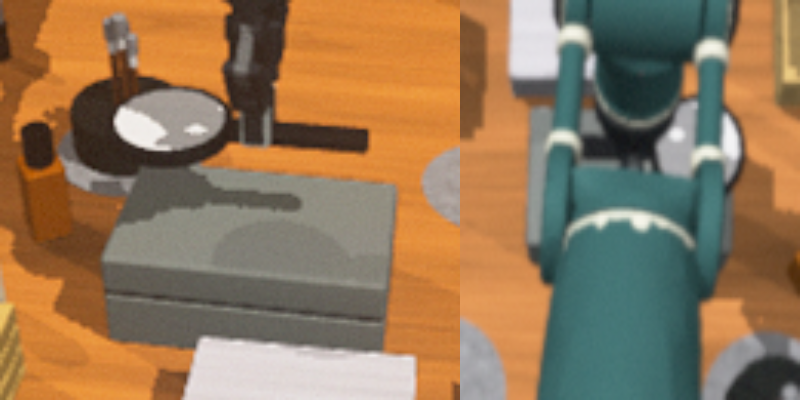

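The mirror is held level over the lid, whose top corners in the scene half are (130,165), (395,185), (390,290) and (105,265). I'll correct 8 mm in each axis and lower it.

Request:
apply_moves:
  series:
    - {"hand":1,"dx":0.032,"dy":-0.032,"dz":0.02,"turn":0}
    - {"hand":1,"dx":0,"dy":0,"dz":0.06,"turn":0}
    - {"hand":1,"dx":0,"dy":0,"dz":0.06,"turn":0}
    - {"hand":1,"dx":0,"dy":0,"dz":0.06,"turn":0}
    - {"hand":1,"dx":0,"dy":0,"dz":0.05,"turn":0}
    - {"hand":1,"dx":0,"dy":0,"dz":0.03,"turn":0}
    - {"hand":1,"dx":0,"dy":0,"dz":0.02,"turn":0}
    - {"hand":1,"dx":0,"dy":0,"dz":0.01,"turn":0}
    - {"hand":1,"dx":0,"dy":0,"dz":0,"turn":0}
    - {"hand":1,"dx":0,"dy":0,"dz":0,"turn":0}

```text
t: 9.45
ee_pos: [0.6932, -0.0232, 0.0958]
tcp_rot: [0.001, 0.714, 0.7, 0.0]
ft_force: [-1.1, -0.0, -1.3]
opening: 0.213
grip_force: 59.6
```

Request:
apply_moves:
  series:
    - {"hand":1,"dx":0,"dy":0,"dz":0.004,"turn":0}
    - {"hand":1,"dx":0,"dy":0,"dz":0.004,"turn":0}
    - {"hand":1,"dx":0,"dy":0,"dz":0.002,"turn":0}
    - {"hand":1,"dx":0,"dy":0,"dz":0,"turn":0}
    - {"hand":1,"dx":0,"dy":0,"dz":0,"turn":0}
    - {"hand":1,"dx":0,"dy":0,"dz":0,"turn":0}
    - {"hand":1,"dx":0,"dy":0,"dz":0,"turn":0}
    - {"hand":1,"dx":0,"dy":0,"dz":0,"turn":0}
    - {"hand":1,"dx":0,"dy":0,"dz":0,"turn":0}
    - {"hand":1,"dx":0,"dy":0,"dz":0,"turn":0}

```text
t: 10.45
ee_pos: [0.6929, -0.0232, 0.0932]
tcp_rot: [0.0, 0.714, 0.7, 0.0]
ft_force: [-1.7, -0.1, 4.7]
opening: 0.214
grip_force: 60.4
```

Contact (z force +4.7 N). Releasing, then rising.

Request:
apply_moves:
  series:
    - {"hand":-1,"dx":0,"dy":0,"dz":0,"turn":0}
    - {"hand":-1,"dx":0,"dy":0,"dz":0,"turn":0}
    - {"hand":-1,"dx":0,"dy":0,"dz":0,"turn":0}
    - {"hand":-1,"dx":0,"dy":0,"dz":0,"turn":0}
    - {"hand":-1,"dx":0,"dy":0,"dz":0,"turn":0}
    - {"hand":-1,"dx":0,"dy":0,"dz":0,"turn":0}
    - {"hand":-1,"dx":0,"dy":0,"dz":0,"turn":0}
    - {"hand":-1,"dx":0,"dy":0,"dz":0,"turn":0}
    - {"hand":-1,"dx":0,"dy":0,"dz":-0.08,"turn":0}
    - {"hand":-1,"dx":0,"dy":0,"dz":-0.12,"turn":0}

```text
t: 11.45
ee_pos: [0.6904, -0.023, 0.14]
tcp_rot: [-0.002, 0.714, 0.7, -0.002]
ft_force: [-0.2, 0.3, 1.0]
opening: 0.999
grip_force: 0.0
```

Request:
apply_moves:
  series:
    - {"hand":-1,"dx":0,"dy":0,"dz":-0.12,"turn":0}
    - {"hand":-1,"dx":0,"dy":0,"dz":-0.12,"turn":0}
    - {"hand":-1,"dx":0,"dy":0,"dz":-0.12,"turn":0}
    - {"hand":1,"dx":0,"dy":0,"dz":-0.04,"turn":0}
    - {"hand":1,"dx":0,"dy":0,"dz":0,"turn":0}
    - {"hand":1,"dx":0,"dy":0,"dz":0,"turn":0}
    - {"hand":1,"dx":0,"dy":0,"dz":0,"turn":0}
    - {"hand":1,"dx":0,"dy":0,"dz":0,"turn":0}
    - {"hand":1,"dx":0,"dy":0,"dz":0,"turn":0}
    - {"hand":1,"dx":0,"dy":0,"dz":0,"turn":0}

```text
t: 12.45
ee_pos: [0.6923, -0.0231, 0.2416]
tcp_rot: [-0.0, 0.714, 0.7, -0.0]
ft_force: [-0.3, 0.7, 0.6]
opening: -0.0
grip_force: 0.0
```

```bash
python3 - <<'E'
from h import *
import pickle
go(.48,-.32,.235)
c=read_camera('scene');pickle.dump(c,open('d2.pkl','wb'))
hsv=cv2.cvtColor(c['color'],cv2.COLOR_RGB2HSV)
cv2.imwrite('pics/s6.png',cv2.resize(c['color'][140:280,90:370],(800,400))[:,:,::-1])
E
```

```text
t 12.45 pos [ 0.6923 -0.0231  0.2416] yaw -1.1 d(tool units) [-1.2037 -0.8262  0.0276] turn None q6 -0.05 grip 0.0 -0.000319457613500156
```

View pics/s6.png

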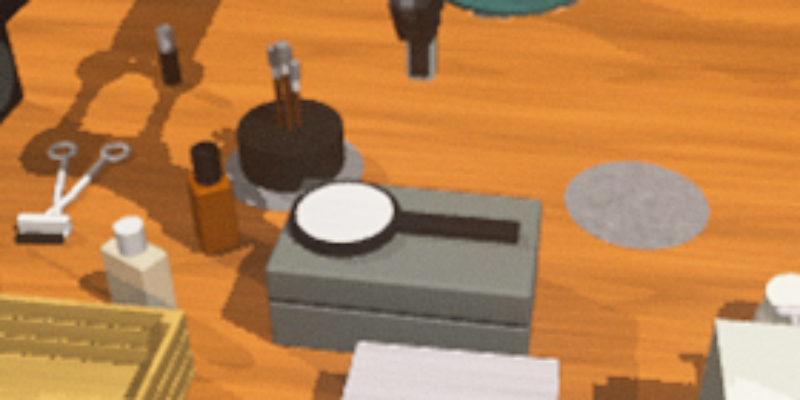

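The mirror lies flat on the lid: head at (345,213), handle end at (518,233). The goal patch is at (637,203) and the holder at (290,145). Next I'll fix the holder's centre from its rim edges in both views.

```bash
python3 - <<'E'
from h import *
import pickle
T=pickle.load(open('d0.pkl','rb'))['top'];S=pickle.load(open('d2.pkl','rb'))
def dark(c,r0,r1,c0,c1,th):
    v=c['color'].max(2);m=np.zeros(v.shape,np.uint8);m[r0:r1,c0:c1]=(v[r0:r1,c0:c1]<th)*255
    k=max(cv2.findContours(m,0,cv2.CHAIN_APPROX_NONE)[0],key=cv2.contourArea)[:,0];return k
for n,c,k in(('top',T,dark(T,180,228,288,336,70)),('scene',S,dark(S,172,208,170,214,75))):
    a=ray(c,k,0.);b=ray(c,k,.05)
    print(n,'z0',a.min(0)[:2],a.max(0)[:2],'z05',b.min(0)[:2],b.max(0)[:2])
k=dark(S,190,232,190,275,75)
# goal & lid in scene
m=(cv2.cvtColor(S['color'],cv2.COLOR_RGB2HSV)[...,1]<75).astype(np.uint8)*255;z=np.zeros_like(m);z[190:235,283:343]=m[190:235,283:343]
k=max(cv2.findContours(z,0,cv2.CHAIN_APPROX_NONE)[0],key=cv2.contourArea)[:,0];print('goal',cv2.minEnclosingCircle(ray(S,k,0)[:,:2].astype(np.float32)))
s=.35
px=np.array([[345,182],[518,233],[345,255],[402,186],[541,202],[530,297],[270,268]])*s+[90,140]
print(ray(S,px[:3],.102)[:,:2],ray(S,px[4:],.09)[:,:2])
E
```

```text
top z0 [ 0.43399942 -0.25756275] [ 0.54812138 -0.14372304] z05 [ 0.43095116 -0.24803717] [ 0.54101229 -0.13824825]
scene z0 [ 0.36023399 -0.27212554] [ 0.5373561  -0.14265187] z05 [ 0.43875918 -0.24515275] [ 0.60210842 -0.12574684]
goal ((0.5097424387931824, 0.17486442625522614), 0.07392086833715439)
[[ 0.65167602 -0.09772255]
 [ 0.70319033  0.05968914]
 [ 0.74943918 -0.07766454]] [[ 0.6421783   0.07699547]
 [ 0.76695112  0.07379279]
 [ 0.75936412 -0.13796509]]
```

Request:
apply_moves:
  series:
    - {"hand":0.15,"dx":0,"dy":0,"dz":0,"turn":0.012}
    - {"hand":0.15,"dx":-0.09,"dy":-0.0647,"dz":0,"turn":0}
    - {"hand":0.15,"dx":-0.09,"dy":-0.0647,"dz":0,"turn":0}
    - {"hand":0.15,"dx":-0.09,"dy":-0.0647,"dz":0,"turn":0}
    - {"hand":0.15,"dx":-0.09,"dy":-0.0647,"dz":0,"turn":0}
    - {"hand":0.15,"dx":-0.09,"dy":-0.0647,"dz":0,"turn":0}
    - {"hand":0.15,"dx":-0.09,"dy":-0.0647,"dz":0,"turn":0}
    - {"hand":0.15,"dx":-0.09,"dy":-0.0647,"dz":0,"turn":0}
    - {"hand":0.15,"dx":-0.09,"dy":-0.0647,"dz":0,"turn":0}
    - {"hand":0.15,"dx":-0.09,"dy":-0.0647,"dz":0,"turn":0}

```text
t: 13.5
ee_pos: [0.535, -0.2179, 0.2427]
tcp_rot: [0.0, 0.727, 0.687, 0.0]
ft_force: [-0.5, -0.5, 0.1]
opening: 0.422
grip_force: 0.0
```

Request:
apply_moves:
  series:
    - {"hand":0.15,"dx":-0.09,"dy":-0.0647,"dz":0,"turn":0}
    - {"hand":0.15,"dx":-0.09,"dy":-0.0647,"dz":0,"turn":0}
    - {"hand":0.15,"dx":-0.09,"dy":-0.0647,"dz":0,"turn":0}
    - {"hand":0.15,"dx":0,"dy":0,"dz":0,"turn":0}
    - {"hand":0.15,"dx":0,"dy":0,"dz":0,"turn":0}
    - {"hand":0.15,"dx":0,"dy":0,"dz":0,"turn":0}
    - {"hand":0.15,"dx":0,"dy":0,"dz":0,"turn":0}
    - {"hand":0.15,"dx":0,"dy":0,"dz":0,"turn":0}
    - {"hand":0.15,"dx":0,"dy":0,"dz":0,"turn":0}
    - {"hand":0.15,"dx":0,"dy":0,"dz":0,"turn":0}

```text
t: 14.5
ee_pos: [0.4837, -0.2813, 0.2425]
tcp_rot: [-0.0, 0.727, 0.687, -0.0]
ft_force: [-0.2, -0.7, 0.2]
opening: 0.421
grip_force: 0.0
```

```bash
python3 - <<'E'
from h import *
import pickle
go(.483,-.283,.008,-3.3)
w=read_camera('wrist');s=read_camera('scene');pickle.dump((w,s),open('d3.pkl','wb'))
P=[[.488+.056*np.cos(a),-.193+.056*np.sin(a),.05] for a in np.linspace(0,6.283,24)]
o=w['color'].copy()
for p in proj(w,P): cv2.circle(o,tuple(int(v) for v in p),2,(255,0,0),-1)
cv2.imwrite('pics/w7.png',o[:,:,::-1])
E
```

```text
t 14.5 pos [ 0.4837 -0.2813  0.2425] yaw -3.22 d(tool units) [-0.0069 -0.0024  0.938 ] turn 0.0004 q6 -0.52 grip 0.0 0.42066419318069326
```

View pics/w7.png

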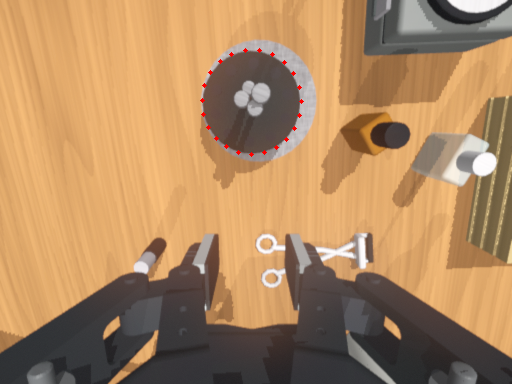

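The projected rim (red dots) matches the holder at (252,103). The curler loops at (266,244) and (272,277) sit near where the fingers will come down, so I'm checking that clearance before descending.

```bash
python3 - <<'E'
from h import *
import pickle
w,s=pickle.load(open('d3.pkl','rb'))
print(ray(w,[[267,234],[256,244],[272,287],[262,279],[165,240],[390,160],[252,97]],.011).round(3))
print(proj(w,[[.483,-.283,.01],[.483,-.26,.01]]))
E
```

```text
[[ 0.5   -0.368  0.011]
 [ 0.483 -0.382  0.011]
 [ 0.504 -0.454  0.011]
 [ 0.489 -0.44   0.011]
 [ 0.353 -0.369  0.011]
 [ 0.668 -0.271  0.011]
 [ 0.489 -0.182  0.011]]
[[251.87782673 176.27465856]
 [250.91154944 159.30368979]]
```

The curler's nearest point is at y = -0.368, over 70 mm clear. Descending.

Request:
apply_moves:
  series:
    - {"hand":0.15,"dx":-0.006,"dy":-0.002,"dz":0.1,"turn":0}
    - {"hand":0.15,"dx":0,"dy":0,"dz":0.13,"turn":0}
    - {"hand":0.15,"dx":0,"dy":0,"dz":0.13,"turn":0}
    - {"hand":0.15,"dx":0,"dy":0,"dz":0.13,"turn":0}
    - {"hand":0.15,"dx":0,"dy":0,"dz":0.13,"turn":0}
    - {"hand":0.15,"dx":0,"dy":0,"dz":0.13,"turn":0}
    - {"hand":0.15,"dx":0,"dy":0,"dz":0.1,"turn":0}
    - {"hand":0.15,"dx":0,"dy":0,"dz":0.06,"turn":0}
    - {"hand":0.15,"dx":0,"dy":0,"dz":0.02,"turn":0}
    - {"hand":0.15,"dx":0,"dy":0,"dz":0,"turn":0}

```text
t: 15.6
ee_pos: [0.4829, -0.2831, 0.0099]
tcp_rot: [-0.0, 0.727, 0.687, -0.0]
ft_force: [-0.2, 0.3, -0.6]
opening: 0.425
grip_force: 0.0
```

```bash
python3 - <<'E'
from h import *
go(.483,-.283,.008,-3.3)
E
```

```text
t 15.6 pos [ 0.4829 -0.2831  0.0099] yaw -3.26 d(tool units) [0.0006 0.0005 0.0075] turn 0.0002 q6 -0.52 grip 0.0 0.42496712022853117
```

Request:
apply_moves:
  series:
    - {"hand":0.15,"dx":0.02,"dy":0,"dz":0,"turn":0}
    - {"hand":0.15,"dx":0.02,"dy":0,"dz":0,"turn":0}
    - {"hand":0.15,"dx":0.02,"dy":0,"dz":0,"turn":0}
    - {"hand":0.15,"dx":0.02,"dy":0,"dz":0,"turn":0}
    - {"hand":0.15,"dx":0.02,"dy":0,"dz":0,"turn":0}
    - {"hand":0.15,"dx":0.02,"dy":0,"dz":0,"turn":0}
    - {"hand":0.15,"dx":0.02,"dy":0,"dz":0,"turn":0}
    - {"hand":0.15,"dx":0.02,"dy":0,"dz":0,"turn":0}
    - {"hand":0.15,"dx":0.02,"dy":0,"dz":0,"turn":0}
    - {"hand":0.15,"dx":0.02,"dy":0,"dz":0,"turn":0}

```text
t: 16.6
ee_pos: [0.4862, -0.2333, 0.0104]
tcp_rot: [0.001, 0.727, 0.687, 0.0]
ft_force: [-0.0, -4.3, 2.7]
opening: 0.422
grip_force: 1.9
```

```bash
python3 - <<'E'
from h import *
go(.483,-.283,.008,-3.3)
w=read_camera('wrist');cv2.imwrite('pics/w8.png',w['color'][:,:,::-1])
E
```

```text
t 16.6 pos [ 0.4862 -0.2333  0.0104] yaw -3.26 d(tool units) [-0.1992 -0.0015  0.0098] turn 0.0002 q6 -0.44 grip 1.8668423406779766 0.421735343317699
```

View pics/w8.png

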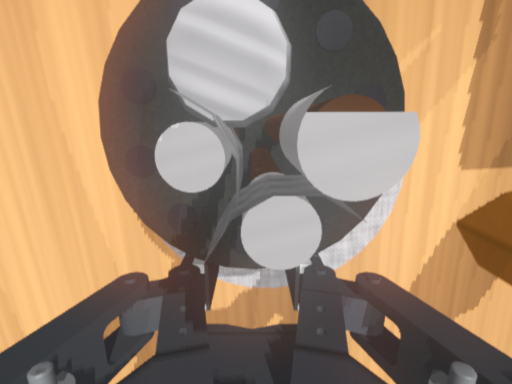

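The wrist view shows both fingertips, at (205,265) and (297,265), touching the holder's side, with the brushes clear ahead of the gripper body. The push force is 4 N, so I'm continuing.

Request:
apply_moves:
  series:
    - {"hand":0.15,"dx":0.03,"dy":0,"dz":0,"turn":0}
    - {"hand":0.15,"dx":0.04,"dy":0,"dz":0,"turn":0}
    - {"hand":0.15,"dx":0.05,"dy":0,"dz":0,"turn":0}
    - {"hand":0.15,"dx":0.05,"dy":0,"dz":0,"turn":0}
    - {"hand":0.15,"dx":0.05,"dy":0,"dz":0,"turn":0}
    - {"hand":0.15,"dx":0.05,"dy":0,"dz":0,"turn":0}
    - {"hand":0.15,"dx":0.05,"dy":0,"dz":0,"turn":0}
    - {"hand":0.15,"dx":0.05,"dy":0,"dz":0,"turn":0}
    - {"hand":0.15,"dx":0.05,"dy":0,"dz":0,"turn":0}
    - {"hand":0.15,"dx":0.05,"dy":0,"dz":0,"turn":0}

```text
t: 17.65
ee_pos: [0.4924, -0.1149, 0.0102]
tcp_rot: [0.0, 0.727, 0.687, -0.0]
ft_force: [-0.8, -5.3, 4.3]
opening: 0.428
grip_force: 2.7
```

Request:
apply_moves:
  series:
    - {"hand":0.15,"dx":0.05,"dy":0,"dz":0,"turn":0}
    - {"hand":0.15,"dx":0.05,"dy":0,"dz":0,"turn":0}
    - {"hand":0.15,"dx":0.05,"dy":0,"dz":0,"turn":0}
    - {"hand":0.15,"dx":0.05,"dy":0,"dz":0,"turn":0}
    - {"hand":0.15,"dx":0.05,"dy":0,"dz":0,"turn":0}
    - {"hand":0.15,"dx":0.05,"dy":0,"dz":0,"turn":0}
    - {"hand":0.15,"dx":0.05,"dy":0,"dz":0,"turn":0}
    - {"hand":0.15,"dx":0.05,"dy":0,"dz":0,"turn":0}
    - {"hand":0.15,"dx":0.04,"dy":0,"dz":0,"turn":0}
    - {"hand":0.15,"dx":0.03,"dy":0,"dz":0,"turn":0}

```text
t: 18.65
ee_pos: [0.4985, 0.0024, 0.01]
tcp_rot: [-0.0, 0.727, 0.687, -0.0]
ft_force: [0.2, -6.2, 4.4]
opening: 0.424
grip_force: 3.1
```

```bash
cat > g.py <<'E'
from h import *
go(.5055,.109,.010,-3.3)
c=read_camera('scene');v=c['color'].max(2)
k=proj(c,[[.5,.1,.03]])[0]
m=((v<75)*255).astype(np.uint8)
n,l,st,ce=cv2.connectedComponentsWithStats(m)
for i in range(1,n):
    if st[i,4]>250 and abs(ce[i]-k).max()<70: print(st[i],ce[i].round(1),'nearbottom z0',ray(c,[[ce[i][0],st[i][1]+st[i][3]]],0)[0,:2].round(3),'left/right z.03',ray(c,[[st[i][0],ce[i][1]],[st[i][0]+st[i][2],ce[i][1]]],.03)[:,1].round(3))
E
python3 g.py
```

```text
t 18.65 pos [0.4985 0.0024 0.01  ] yaw -3.21 d(tool units) [ 4.272e-01  4.300e-03 -2.000e-04] turn 0.0005 q6 0.01 grip 3.1142760068178177 0.4237378178296903
[ 244  149   51   68 1518] [267.4 186.9] nearbottom z0 [0.558 0.044] left/right z.03 [-0.037  0.12 ]
[191 207  81  23 519] [234.  220.6] nearbottom z0 [ 0.627 -0.043] left/right z.03 [-0.158  0.059]
```

The holder tracks as expected: its near edge gives x ≈ 0.502 and its right edge gives y ≈ 0.064. Finishing most of the push.

Request:
apply_moves:
  series:
    - {"hand":0.15,"dx":0.045,"dy":0.002,"dz":0,"turn":0}
    - {"hand":0.15,"dx":0.05,"dy":0.002,"dz":0,"turn":0}
    - {"hand":0.15,"dx":0.05,"dy":0,"dz":0,"turn":0}
    - {"hand":0.15,"dx":0.05,"dy":0,"dz":0,"turn":0}
    - {"hand":0.15,"dx":0.05,"dy":0,"dz":0,"turn":0}
    - {"hand":0.15,"dx":0.045,"dy":0,"dz":0,"turn":0}
    - {"hand":0.15,"dx":0.035,"dy":0,"dz":0,"turn":0}
    - {"hand":0.15,"dx":0.025,"dy":0,"dz":0,"turn":0}
    - {"hand":0.15,"dx":0.015,"dy":0,"dz":0,"turn":0}
    - {"hand":0.15,"dx":0.01,"dy":0,"dz":0,"turn":0}

```text
t: 19.7
ee_pos: [0.5051, 0.0953, 0.0097]
tcp_rot: [-0.0, 0.727, 0.687, -0.0]
ft_force: [-0.2, -3.1, -0.7]
opening: 0.426
grip_force: 1.4
```

```bash
python3 g.py; python3 - <<'E'
from h import *
c=read_camera('scene');o=cv2.resize(c['color'][150:250,240:390],(600,400),interpolation=cv2.INTER_CUBIC)
for r,z,ctr in((.075,0,(.509,.173)),(.056,0.05,(.509,.173))):
    for a in np.linspace(0,6.283,40):
        p=proj(c,[[ctr[0]+r*np.cos(a),ctr[1]+r*np.sin(a),z]])[0]
        cv2.circle(o,(int((p[0]-240)*4),int((p[1]-150)*4)),1,(0,255,0),-1)
cv2.imwrite('pics/s9.png',o[:,:,::-1])
E
```

```text
t 19.7 pos [0.5051 0.0953 0.0097] yaw -3.25 d(tool units) [ 0.0547 -0.0014 -0.001 ] turn 0.0003 q6 0.19 grip 1.3670647703111172 0.4260118273293391
[ 277  152   51   69 1675] [300.  192.6] nearbottom z0 [0.564 0.138] left/right z.03 [0.066 0.221]
[191 208  81  22 506] [233.8 220.6] nearbottom z0 [ 0.627 -0.043] left/right z.03 [-0.158  0.059]
```

View pics/s9.png

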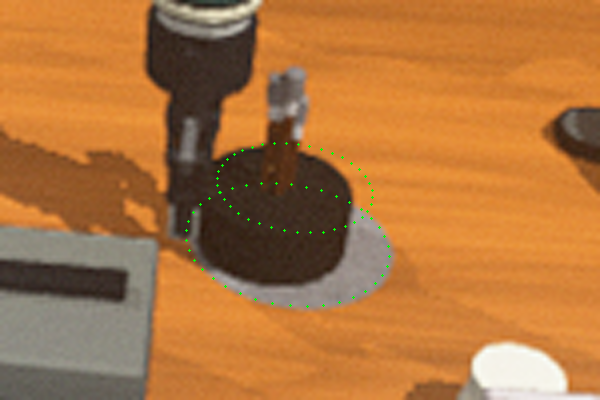

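The rim now spans columns 200–354 against a target of 217–374, so about 13 mm is left, which agrees with the TCP remainder.

Request:
apply_moves:
  series:
    - {"hand":0.15,"dx":0.012,"dy":0,"dz":0,"turn":0}
    - {"hand":0.15,"dx":0.012,"dy":0,"dz":0,"turn":0}
    - {"hand":0.15,"dx":0.012,"dy":0,"dz":0,"turn":0}
    - {"hand":0.15,"dx":0.012,"dy":0,"dz":0,"turn":0}
    - {"hand":0.15,"dx":0.008,"dy":0,"dz":0,"turn":0}
    - {"hand":0.15,"dx":0,"dy":0,"dz":0,"turn":0}
    - {"hand":0.15,"dx":-0.04,"dy":0,"dz":0,"turn":0}
    - {"hand":0.15,"dx":-0.06,"dy":0,"dz":0,"turn":0}
    - {"hand":0.15,"dx":-0.08,"dy":0,"dz":0,"turn":0}
    - {"hand":0.15,"dx":-0.08,"dy":0,"dz":0,"turn":0}

```text
t: 20.8
ee_pos: [0.5025, 0.0425, 0.0102]
tcp_rot: [0.0, 0.727, 0.687, 0.0]
ft_force: [0.9, 0.0, 0.3]
opening: 0.423
grip_force: 0.0
```

Request:
apply_moves:
  series:
    - {"hand":0.15,"dx":0,"dy":0,"dz":-0.1,"turn":0}
    - {"hand":0.15,"dx":0,"dy":0,"dz":-0.12,"turn":0}
    - {"hand":0.15,"dx":0,"dy":0,"dz":-0.12,"turn":0}
    - {"hand":0.15,"dx":0,"dy":0,"dz":-0.12,"turn":0}
    - {"hand":0.15,"dx":0,"dy":0,"dz":-0.12,"turn":0}
    - {"hand":0.15,"dx":0,"dy":0,"dz":-0.12,"turn":0}
    - {"hand":0.15,"dx":0,"dy":0,"dz":-0.12,"turn":0}
    - {"hand":0.15,"dx":0,"dy":0,"dz":0,"turn":0}
    - {"hand":0.15,"dx":0,"dy":0,"dz":0,"turn":0}
    - {"hand":0.15,"dx":0,"dy":0,"dz":0,"turn":0}

```text
t: 21.8
ee_pos: [0.5015, 0.0434, 0.2138]
tcp_rot: [-0.001, 0.727, 0.686, -0.001]
ft_force: [0.3, -0.0, 0.6]
opening: 0.422
grip_force: 0.0
```

```bash
python3 g.py; python3 - <<'E'
from h import *
c=read_camera('scene');v=c['color'].max(2)
# whole patch+holder base outline: grey|dark region extents at z=0, and holder edges
m=(cv2.cvtColor(c['color'],cv2.COLOR_RGB2HSV)[...,1]<75)|(v<75)
o=cv2.resize(c['color'][150:250,200:390],(760,400),interpolation=cv2.INTER_CUBIC)
for r,z in((.075,0),(.056,.05)):
    for a in np.linspace(0,6.283,40):
        p=proj(c,[[.509+r*np.cos(a),.173+r*np.sin(a),z]])[0]
        cv2.circle(o,(int((p[0]-200)*4),int((p[1]-150)*4)),1,(0,255,0),-1)
cv2.imwrite('pics/s10.png',o[:,:,::-1])
E
```

```text
t 21.8 pos [0.5015 0.0434 0.2138] yaw -3.3 d(tool units) [0.2631 0.0024 0.815 ] turn 0.0 q6 0.09 grip 0.0 0.42207278567284406
[ 293  188   40   34 1008] [312.4 205.2] nearbottom z0 [0.564 0.173] left/right z.03 [0.115 0.231]
[191 208  80  22 504] [233.9 220.8] nearbottom z0 [ 0.627 -0.043] left/right z.03 [-0.158  0.057]
```

View pics/s10.png

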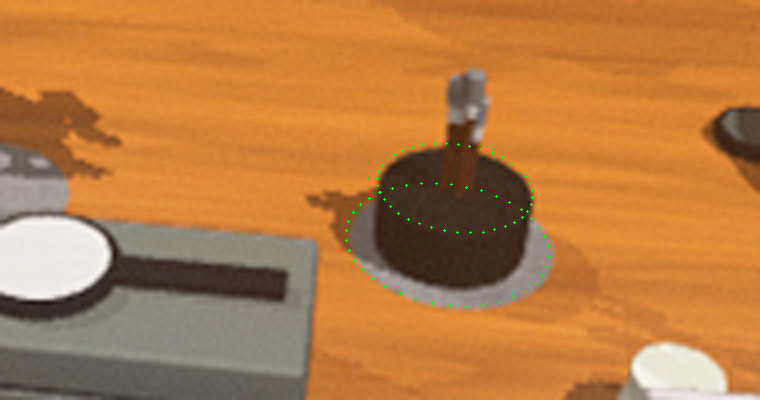

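The holder stands on the patch with grey visible on both sides: its rim spans columns 376–532 against a target of 378–533. The mirror is still flat on the lid and the hand is clear, so I'm handing in.

```bash
python3 -c "
from plant import arm
print(arm.sign_off())"
```

```text
the job is handed in; nothing more can be done
None
```

I handed the job in at about 22 s: in the last images the mirror lies flat, face up, near the middle of the case lid, and the brush holder stands upright within a few millimetres of the patch centre; no verdict was returned.

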